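# Put the leftover cake away in the box with the folding lid stay

### The job

Open the steel box until its folding side stay locks and the lid stands open by itself, and stand the tall block of cake from the green tray upright on the box floor. Then work the stay's knee free by its black knob, lifting slightly, and lower the lid by hand until the box is fully shut. Work gently: do not strain the lid or the stay, drop the cake or let the lid slam, and leave the other things where they are.

Things in the scene. Friction and masses are not known exactly. Their poses are not given: they have to be found in the camera images.
- cake_box: plain stainless steel lidded box, fixed on the worktop; origin on the worktop inside its base, x from its front (robot side) to its back, y to its left, z up. Walls 2 mm thick, 118 mm high: front face 111 mm before the origin, back face 64 mm behind, sides 161 mm either way; inner floor 2 mm up. Lid hinged along the back; folding stay on the outside of the RIGHT side (-y)
- cake_box_lid (a joint): lid angle: 0 shut, grows opening. At the straight stay the lid stops; the knee then sags by its own weight 0.5 rad past straight to a stop, and the lid, let back about 0.12 rad, stands on the locked stay (1.19 to 1.46 rad). Pushing it down then only strains the stay. Its weight is about 3 N at the handle. Let go up to 25 mm (at the handle) above shut it settles softly, from higher it slams
- lid_handle (a point): middle of the round bar pull on the lid's front edge: 12 mm thick, 114 mm long, along the box's y, 39 mm before the box's front, 127 mm up when shut; it moves on a circle of 218 mm about the hinge. Its axes are the lid's (x from the handle to the hinge). The small wire loop on the box front below it is only for show
- lid_hinge_line (a point): point on the lid's hinge axis (along the box's y), midway between the sides, 68 mm behind the box origin, 121 mm above the worktop
- knee_knob (a point): middle of the black knob on the stay's knee: 18 mm thick, 50 mm long, 24 mm collars at its ends, along the box's y, 79 mm out from the right side; pinch it from above across the box's x. It swings on a circle of 98 mm about the stay's lower pivot. Lid shut: 118 mm before the box origin, 66 to 80 mm up. Locked: 30 to 42 mm behind the origin, about 120 mm up
- stay_pin (a point): pin joining the stay to the lid's right edge, 100 mm from the hinge, between rubber buffers, 117.6 mm from the handle along the lid. It yields along the lid 1 mm per 27 N; over 2 mm (about 15 N at the handle against the straight or locked stay) strains the stay. To unlock, lift the knob up and forward, 2 to 8 N; lid rises 0.12 rad, then comes down with the knob, which carries up to 13 N
- box_floor (a point): free point on the inner floor of the box, 60 mm before the box origin, midway between the sides; a good place for the cake, clear of the open lid, which leans forward over the rear of the box
- cake_block: the tall, block-shaped piece of blueberry cake standing on the green tray: 57 (x) x 52 (y) x 83 (z) mm, narrowing a little to the top, rigid, 45 to 90 g; origin at the centre of its underside, z up. It can be gripped from above across x or y, some 55 mm above its underside.
- cake_low: the low, crusty end piece of cake on the same tray, 82 x 76 x 46 mm, about 150 mm from the tall one; either may be the nearer to the box. Origin at the centre of its underside. Not to be moved.
- tub: round white lidded tub, 119 mm wide, 51 mm high, behind the stay to the right of the box; origin at the centre of its underside. Not to be moved.
- stay_slot (a point): middle of the slotted plate of the stay on the box's right face, 25 mm before the box origin, 42 mm up. The stay is two equal flat links with a knee. Its lower pivot is clamped in this slot up to 7 mm above or below the middle, unknown and different each time, so the lid angle at which the stay is straight (1.31 to 1.58 rad) must be felt: there the force to lift the lid begins to rise
There are look-alikes about, which are no part of the job. What is shaped like the cake_block but purple, red or yellow is not meant.

How it is judged (in metres and radians):
On the way, in this order (a step that is already met when the one before it is completed fails the run):
1. the lid stands open on its locked stay, untouched (value of joint cake_box_lid above 1.1 rad and x of knee_knob in the frame of cake_box above 0.024 m and velocity of joint cake_box_lid between -0.1 and 0.1 rad/s and contact force between each of the arm, the fingers and cake_box below 0.5 N), for 0.4 s.
2. the tall block of cake stands upright on the box floor, let go, with the lid still standing open (value of joint cake_box_lid above 1.1 rad and x of knee_knob in the frame of cake_box above 0.024 m and x of cake_block in the frame of cake_box between -0.11 and 0.065 m and y of cake_block in the frame of cake_box between -0.16 and 0.16 m and z of cake_block in the frame of cake_box below 0.012 m and angle between cake_block's own z axis and vertical below 0.2 rad and linear speed of cake_block below 0.02 m/s and contact force between the fingers and cake_block below 0.1 N), for 0.3 s.
At the end, for the whole second after the job is handed in: the lid is fully shut (under 0.02 rad) and still, and the tall block of cake is inside the box, at rest, upright (within 0.2 rad) on the box floor (underside under 12 mm) (value of joint cake_box_lid below 0.02 rad and velocity of joint cake_box_lid between -0.05 and 0.05 rad/s and x of cake_block in the frame of cake_box between -0.11 and 0.065 m and y of cake_block in the frame of cake_box between -0.16 and 0.16 m and z of cake_block in the frame of cake_box below 0.012 m and angle between cake_block's own z axis and vertical below 0.2 rad and linear speed of cake_block below 0.02 m/s); the robot touches nothing.
It fails at once if the stay is strained: its pin is forced more than 2 mm along the lid out of its rest place (x of stay_pin in the frame of lid_handle above 0.1196 m or x of stay_pin in the frame of lid_handle below 0.1156 m).
It fails at once if the lid slams: it closes faster than 3 rad/s (velocity of joint cake_box_lid below -3 rad/s).
It fails at once if the block of cake is dropped: not held and moving faster than 0.7 m/s (linear speed of cake_block above 0.7 m/s and contact force between the fingers and cake_block below 0.05 N).
It fails at once if the low piece of cake or the tub is moved more than 30 mm (distance of any of cake_low, tub from where it was at the start of the episode above 0.03 m).
It also fails if it takes over 72 s, if anything falls off the work surface, if the arm or the gripper's body presses on something with over 40 N, if the wrist force passes 120 N, or if a joint passes its speed limit or range.

### The arm

A 6-joint arm with a two-finger parallel gripper is mounted at the origin on a cart in front of the work surface, level with it; the furniture and walls round the work are solid. World frame = base frame: x ahead of the robot, y to its left, z up, the work surface at z = 0. Lengths are in mm, angles in rad, forces in N, time in s.
With the tool pointing down it reaches from about 400 to 925 mm from the base axis. Payload 12.5 kg.
Tool frame: the origin (TCP) lies on the mounting face of the last link; the fingertips stand 190 mm ahead of it and the grasp point (between the pads) lies 171 mm ahead of it; z points along the fingers, y is the line along which they close (so a half turn about z gives the same grasp; the last joint's range is limited). The gripper opens to 95 mm and grips with 3 to 60 N. Pads are 20 mm wide; open, the fingers measure 119 mm over their backs; the gripper's body (75 mm by 180 mm) begins 59 mm behind the grasp point.
Start: joints at [-1.283, 0.491, 1.559, -0, 1.092, -0.106], TCP at [239.832, -577.153, 404.761] pointing down, gripper open.
Joint ranges: [-3.1, 3.1], [-0.84, 2.19], [0.05, 2.79], [-1.13, 4.28], [0.06, 2.93], [-2.69, 2.69]. Speed limits (rad/s): [2.22, 2.22, 2.79, 3.14, 3.14, 3.14].

### API

Orientations are given as [roll, pitch, yaw] about the fixed x, y, z axes, in that order (R = Rz(yaw) Ry(pitch) Rx(roll)).
In Python, from cell import env gives the robot as it stands.
- The arm moves only by the tool carry_out, never from a script. Its argument "series" is a list of rows, each a list of 5 numbers: the shift along the tool's x, y, z in m, then the turn about the tool's z in degrees, then the opening, from 0 (shut) to 1 (fully open). A call has 1 to 20 rows; each row is the pose to reach, as a shift and turn from the pose commanded when the call began, along the tool's axes at that moment; what a row does not reach only later rows make up. A row lasts 1/8 s, in which the tool goes at most 62.5 mm and 10.7 degrees, less where a joint would pass 70% of its speed; a pose out of reach is approached as far as the arm can. A call with a gripper value outside its range is refused whole. The fingers move at their own pace and stop on an object; the grip force is fixed at half the most. Time passes only in rows, so rows that repeat a pose let the fingers close. It gives the time, the measured TCP pose, the force, the opening and the grip force at its end, in the units of the state.
- env.state(): the state, without advancing time (a new reading comes with each control period).
- env.read_camera(name): name is "scene" or "top" or "wrist"; returns (picture, depth): 400x640x3 uint8, red, green, blue; 400x640 float32, mm along the optical axis (not along the pixel's ray), 0 where there is no reading.
- env.get_calibration(name): a dict with "intrinsics" (3x3 intrinsics, pixels), "D" ([k1, k2, p1, p2, k3] as OpenCV has them; the pictures are not rectified), "cam_to_world" (4x4, takes a point from camera to world coordinates); the wrist camera has in their place "T_tool_cam" (4x4, takes a point from camera to tool coordinates, whose origin is the TCP and whose axes are the flange's). Camera axes: x right, y up, looking along -z (the intrinsics and any distortion apply to the point x, -y, -z); pixel columns grow to the right and rows downward; lengths in mm; the calibration is good to about 2 mm. A picture is of the moment at which its call begins: read the wrist's pose just before it. get_calibration takes no time and is no camera call.
- env.job_done(): hands the job in; it is judged then, once.
The state is a dict: "t": time; "joints": joint angles; "qvel": joint speeds; "tau": joint torques, N m; "eef_pos": TCP position; "tcp_rot": TCP orientation; "ft_force": force on the tool from outside, world axes, zero at the start; "moment": the same for the moment, N m; "opening": opening from 0.0 (shut) to 1.0 (fully open); "grip_force": force on a finger pad.
Only numpy, scipy, OpenCV 4.12 (cv2) and the standard library are available. Lean on these libraries where they do the work, as an engineer would, in place of code of your own. Each camera call takes 0.05 s, during which the arm holds its last target. There are 200 camera calls.

## Working session

There is one attempt and no reset: what is moved stays moved. The work goes in short steps, Python scripts to look and compute and a tool call to move; the robot and the scene stay as the last step left them, time stands still between calls to the robot, and variables do not carry over. Pictures are saved under pics/ and viewed, at most 12 in all, crops included, and the job is handed in when it is done.

Besides the shell and the picture viewer there is one more tool, called as name(argument=value, ...) on one line, values as JSON. carry_out: Moves the arm, as the interface text tells. Its arguments: {"type":"object","properties":{"series":{"type":"array","items":{"type":"array","items":{"type":"number"}}}},"required":["series"]}

```bash
ls; mkdir -p pics; cat > h.py <<'E'
import numpy as np, cv2
from cell import env
def cloud(name):
    c=env.get_calibration(name); st=env.state()
    im,d=env.read_camera(name)
    K=np.array(c["intrinsics"]);D=np.array(c["D"],float)
    v,u=np.mgrid[0:400,0:640]
    p=cv2.undistortPoints(np.stack([u,v],-1).reshape(-1,1,2).astype(float),K,D).reshape(400,640,2)
    P=np.stack([p[...,0]*d,-p[...,1]*d,-d,np.ones_like(d)],-1)
    if "cam_to_world" in c: T=np.array(c["cam_to_world"])
    else:
        from scipy.spatial.transform import Rotation as R
        W=np.eye(4);W[:3,:3]=R.from_euler('xyz',st["tcp_rot"]).as_matrix();W[:3,3]=st["eef_pos"]
        T=W@np.array(c["T_tool_cam"])
    X=(P@T.T)[...,:3]; X[d==0]=np.nan
    return im,X
E
python3 - <<'E'
from h import *
print(env.state())
for n in("scene","top"):
    im,X=cloud(n); cv2.imwrite(f"pics/{n}0.png",im[...,::-1]); np.save(n+"0.npy",X)
E
```

```text
pics
{'t': 0.0, 'joints': array([-1.28259363e+00,  4.91564610e-01,  1.55946779e+00, -2.50673857e-05,
        1.09167853e+00, -1.05571800e-01]), 'qvel': array([0.00022846, 0.00133629, 0.00024256, 0.00011742, 0.0001158 ,
       0.00057558]), 'tau': array([-3.88577653e-03, -6.12656021e+01, -2.58182448e+01,  6.89772586e-02,
        4.82079468e-02, -9.24794858e-05]), 'eef_pos': array([ 239.82323862, -577.11760985,  404.15217122]), 'tcp_rot': array([-3.14047826e+00, -9.57309850e-05,  3.93786008e-01]), 'ft_force': array([0.70703626, 0.2745001 , 0.22135868]), 'moment': array([0.02481694, 0.01721966, 0.04758007]), 'grip_force': 0.0, 'opening': 0.9988629328924657}
```

View pics/top0.png

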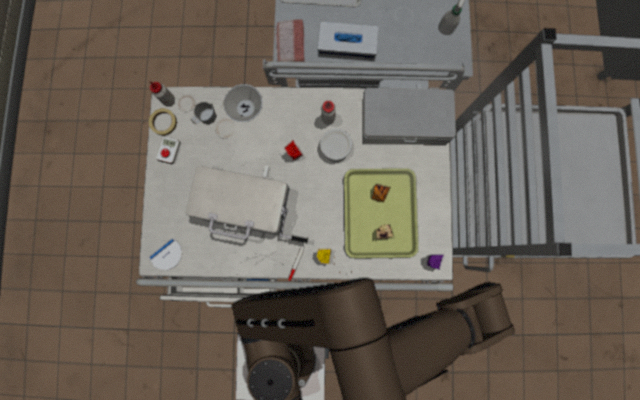

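View pics/scene0.png

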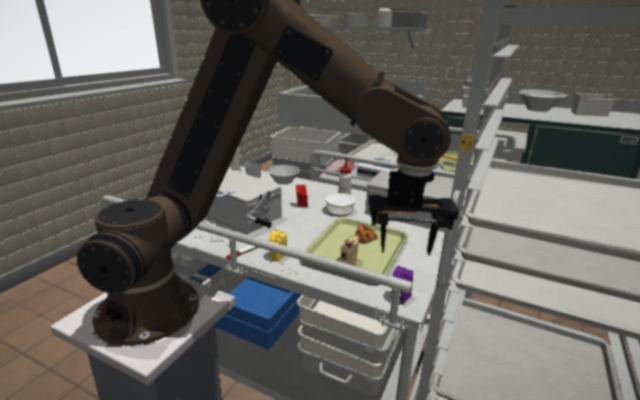

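The top view shows the box at about (238,200), its handle at (231,230) and the black knob at (298,239). The tall cake is at (384,232), the low one at (380,191) and the tub at (336,147). In the scene view the tall cake stands at (350,250).

```bash
python3 - <<'E'
from h import *
X=np.load("top0.npy");im=cv2.imread("pics/top0.png")
def show(n,u0,u1,v0,v1,z0,z1):
    s=X[v0:v1,u0:u1].reshape(-1,3); m=(s[:,2]>z0)&(s[:,2]<z1); s=s[m]
    r=cv2.minAreaRect(s[:,:2].astype(np.float32)); print(n,len(s),s.mean(0).round(1),r, np.percentile(s[:,2],[2,50,98]).round(1)); return s
for u,v in((160,180),(215,190),(260,200),(231,238),(298,239),(290,239),(384,232),(380,191),(336,147),(360,220)): print(u,v,X[v,u].round(0))
show("boxtop",180,292,160,240,108,124)
show("box",180,292,160,240,60,112)
show("high",180,292,160,250,117,150)
show("knob",283,315,225,250,50,100)
show("tall",365,405,210,250,50,110)
show("low",360,402,172,208,20,70)
show("tub",315,357,128,165,30,70)
b=show("box",180,300,160,240,112,119)
Y=X[155:255,180:300,2]; 
for r in range(0,100,5): print(155+r,' '.join('%4.0f'%a for a in Y[r,::6]))
E
```

```text
160 180 [649. 475.   1.]
215 190 [594. 225. 134.]
260 200 [562.  69. 127.]
231 238 [434. 194.  -3.]
298 239 [431. -61.  75.]
290 239 [433. -27.   2.]
384 232 [ 460. -366.   72.]
380 191 [ 610. -355.   47.]
336 147 [ 773. -193.   46.]
360 220 [ 507. -286.    1.]
boxtop 347 [561.1 135.9 120.8] ((553.8601684570312, 150.0333251953125), (342.87872314453125, 214.09808349609375), 79.4791259765625) [109.  122.3 123.9]
box 145 [487.5  39.5  92.5] ((476.43994140625, 123.35945892333984), (186.88075256347656, 364.75140380859375), 18.16658592224121) [ 61.7 102.2 111.3]
high 5018 [561.  151.3 129.3] ((547.9232177734375, 151.1359100341797), (342.87872314453125, 226.17494201660156), 79.4791259765625) [121.9 129.4 136.3]
knob 100 [434.5 -55.7  77.4] ((439.8279724121094, -46.89106750488281), (98.9922866821289, 31.365982055664062), 64.43206024169922) [68.5 77.6 86.6]
tall 171 [ 462.5 -367.5   69.6] ((464.30853271484375, -366.4969482421875), (42.41781997680664, 53.64717483520508), 6.582014560699463) [55.5 69.8 85.2]
low 197 [ 608.2 -356.3   35.4] ((611.76025390625, -355.878173828125), (55.16981887817383
[... 1731 characters left out ...]
3  132  125  132  124  128  127  135  131  132  139  131  129   31   -8   -3
225   -6   -5   -3   -4   -1  137   -3    1    1    4  129  135  132  132  133  126  133   64   -2   -1
230    2    1   -3   -6   -0  134  131   -0   -1    6  nan  131    0    1  116  135  122   95    2    6
235    6    5   -5    4   -9    3   -5    2  133  135  134  135    2   -3   -1   -3    5   77   -3   -0
240    0    3   -5    0    0    1   -5   -2   -3   -2   -2    4    0    2    0    0   -1   -6   -6   -0
245   -3   -3   -4   -1   -2    2   -5    2   -0    3    3    5    2    1    0    0   -5   -1   -4    1
250    5  nan   -0   -1   -3   -4   -2    7    1   -7   -1    5    1    2   -2    1    1    2    0    1
```

```bash
cat >> h.py <<'E'
from scipy.spatial.transform import Rotation as Rot
def plan(pts,cmd=None,p=True):
    """pts: rows of grasp-point world x,y,z(mm), yaw psi(deg) -> tool shifts (m), turn(deg) from commanded pose cmd=(x,y,z tcp, psi)"""
    st=env.state()
    if cmd is None: cmd=[*st["eef_pos"],np.degrees(st["tcp_rot"][2])]
    R=Rot.from_euler('xyz',[180,0,cmd[3]],degrees=True).as_matrix(); out=[]
    for x,y,z,psi in pts:
        s=R.T@(np.array([x,y,z+171])-cmd[:3])/1000
        out.append([*s.round(4),round(-((psi-cmd[3]+180)%360-180),1)]); 
        if p: print(out[-1])
    return out
E
python3 - <<'E'
from h import *
from scipy.optimize import minimize
print(env.get_calibration("wrist"))
X=np.load("top0.npy"); s=X[160:240,180:300].reshape(-1,3); s=s[(s[:,2]>115)&(s[:,2]<145)][:,:2]
for b in np.radians(np.arange(-13,-7,.5)):
    R=np.array([[np.cos(b),np.sin(b)],[-np.sin(b),np.cos(b)]]); q=s@R.T
    x=np.histogram(q[:,0],np.arange(350,700,4))[0]; y=np.histogram(q[:,1],np.arange(0,500,4))[0]
    print(round(np.degrees(b),1),(x.astype(float)**2).sum()+(y.astype(float)**2).sum())
b=np.radians(-10.5);R=np.array([[np.cos(b),np.sin(b)],[-np.sin(b),np.cos(b)]]); q=s@R.T
h,e=np.histogram(q[:,0],np.arange(350,700,4));print([(int(a),int(c)) for a,c in zip(e,h) if c])
h,e=np.histogram(q[:,1],np.arange(0,500,4));print([(int(a),int(c)) for a,c in zip(e,h) if c])
plan([[480,-300,330,22.6],[440,120,330,60],[430,190,330,79.5]])
E
```

```text
{'intrinsics': array([[359.54582261,   0.        , 322.59595831],
       [  0.        , 359.54582261, 197.38590818],
       [  0.        ,   0.        ,   1.        ]]), 'D': array([0.021803, 0.      , 0.      , 0.      , 0.      ]), 'T_tool_cam': array([[-4.83277698e-04,  9.63620672e-01,  2.67273205e-01,
         7.44141793e+01],
       [ 9.99999434e-01,  7.18935864e-04, -7.83857234e-04,
         5.92101864e-01],
       [-9.47493328e-04,  2.67272675e-01, -9.63620475e-01,
         2.00771731e+01],
       [ 0.00000000e+00,  0.00000000e+00,  0.00000000e+00,
         1.00000000e+00]])}
-13.0 818098.0
-12.5 820260.0
-12.0 821818.0
-11.5 824456.0
-11.0 825188.0
-10.5 826916.0
-10.0 824896.0
-9.5 824374.0
-9.0 823080.0
-8.5 821112.0
-8.0 818972.0
-7.5 817020.0
[(398, 39), (402, 42), (406, 46), (410, 12), (414, 9), (418, 9), (422, 15), (426, 16), (430, 12), (434, 12), (438, 36), (442, 111), (446, 105), (450, 107), (454, 110), (458, 110), (462, 111), (466, 107), (470, 113), (474, 107), (478, 112), (482, 106), (486, 108), (490, 111), (494, 115), (498, 108), (502, 115), (506, 112), (510, 111),
[... 815 characters left out ...]
2, 67), (256, 65), (260, 59), (264, 65), (268, 61), (272, 68), (276, 63), (280, 60), (284, 62), (288, 62), (292, 61), (296, 61), (300, 66), (304, 61), (308, 66), (312, 77), (316, 71), (320, 61), (324, 54), (328, 67), (332, 57), (336, 62), (340, 56), (344, 60), (348, 59), (352, 60), (356, 67), (360, 53), (364, 52), (368, 61), (372, 59), (376, 54), (380, 54), (384, 61), (388, 54), (392, 51), (396, 61), (400, 62), (404, 45), (408, 62), (412, 48), (416, 17)]
[np.float64(0.3281), np.float64(-0.1638), np.float64(-0.0968), np.float64(-0.0)]
[np.float64(0.4523), np.float64(-0.567), np.float64(-0.0968), np.float64(-37.4)]
[np.float64(0.47), np.float64(-0.6354), np.float64(-0.0968), np.float64(-56.9)]
```

carry_out(series=[[0.06,-0.03,0,0,1],[0.12,-0.06,0,0,1],[0.18,-0.09,0,0,1],[0.24,-0.12,0,0,1],[0.3,-0.15,0,0,1],[0.34,-0.19,0,-8,1],[0.37,-0.24,0,-16,1],[0.39,-0.3,0,-24,1],[0.41,-0.36,0,-32,1],[0.43,-0.42,0,-40,1],[0.45,-0.48,0,-48,1],[0.46,-0.54,0,-57,1],[0.465,-0.59,0,-57,1],[0.475,-0.617,0,-57,1],[0.475,-0.617,0,-57,1],[0.475,-0.617,0,-57,1]])

```text
t: 2.1
eef_pos: [441.8, 174.4, 404.5]
tcp_rot: [-3.141, 0.0, 1.389]
ft_force: [-0.3, -0.5, 0.5]
opening: 1.002
grip_force: 0.0
```

```bash
python3 - <<'E'
from h import *
st=env.state(); print(st["t"],st["eef_pos"],st["tcp_rot"],st["ft_force"])
im,X=cloud("wrist"); cv2.imwrite("pics/w1.png",im[...,::-1]); np.save("w1.npy",X)
E
```

```text
2.1 [441.80841687 174.3758964  404.51439804] [-3.14124946e+00  4.34661542e-04  1.38871542e+00] [-0.28957365 -0.45978796  0.53731801]
```

View pics/w1.png

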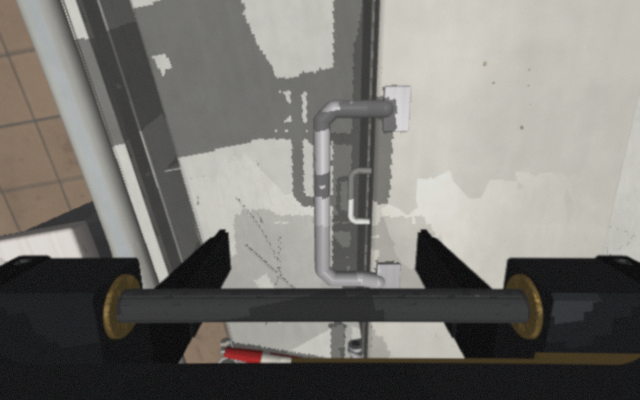

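The wrist view shows the bar pull running vertically from (322,110) to (322,280), with the box front edge at column 372. I am aligned with the box to within a small angle.

```bash
python3 - <<'E'
from h import *
X=np.load("w1.npy")
m=np.zeros((400,640),bool); m[90:285,300:345]=1
m&=(X[...,2]>105)&(X[...,2]<150); s=X[m]
bar=X[135:260,312:332].reshape(-1,3); bar=bar[(bar[:,2]>112)&(bar[:,2]<150)]
c=bar.mean(0); u,S,V=np.linalg.svd((bar-c)[:,:2],full_matrices=False)
print(c,V[0],np.degrees(np.arctan2(V[0][1],V[0][0])), np.percentile(bar[:,2],[5,50,95]))
d=V[0]*np.sign(V[0][1]); t=s[:,:2]@d; print("ends",np.percentile(t,[.5,99.5]),"c",c[:2]@d)
# lid edge
e=[]
for v in range(130,230,4):
    r=X[v,340:460]; k=np.where(r[:,2]>118)[0]; 
    if len(k): e.append(r[k[0]])
e=np.array(e); print("edge",np.median(e@np.r_[d[1],-d[0],0]), "bar", c@np.r_[d[1],-d[0],0])
p=np.polyfit(e[:,1],e[:,0],1); print("edge yaw",np.degrees(-np.arctan(p[0])))
E
```

```text
[441.35406803 178.73510256 132.22465467] [-0.17731928 -0.98415338] -100.21365420680837 [129.42497946 132.49690468 134.11192685]
ends [184.62590932 321.61414333] c 254.1633405685592
edge 425.4094444779107 bar 402.6669176389619
edge yaw -23.977916323384722
```

carry_out(series=[[0.003,-0.001,0.02,0,0.32],[0.003,-0.001,0.04,0,0.32],[0.003,-0.001,0.04,0,0.32],[0.003,-0.001,0.05,0,0.32],[0.003,-0.001,0.07,0,0.32],[0.003,-0.001,0.09,0,0.32],[0.003,-0.001,0.105,0,0.32],[0.003,-0.001,0.105,0,0.32],[0.003,-0.001,0.105,0,0.32]])

```text
t: 3.28
eef_pos: [441.5, 177.9, 300.3]
tcp_rot: [3.141, -0.0, 1.388]
ft_force: [-0.5, 0.4, 0.3]
opening: 0.322
grip_force: 0.0
```

carry_out(series=[[0,0,0,0,0.2],[0,0,0,0,0.12],[0,0,0,0,0],[0,0,0,0,0],[0,0,0,0,0]])

```text
t: 3.9
eef_pos: [441.5, 178.0, 300.0]
tcp_rot: [3.141, -0.0, 1.389]
ft_force: [0.8, -2.6, 6.4]
opening: 0.118
grip_force: 30.0
```

```bash
python3 - <<'E'
from h import *
st=env.state(); print(st["t"],st["eef_pos"],np.degrees(st["tcp_rot"]),st["ft_force"],st["opening"],st["grip_force"])
E
```

```text
3.9 [441.4541369  177.9969662  300.00547227] [ 1.79946597e+02 -1.23321903e-02  7.95681433e+01] [ 0.81450767 -2.55947024  6.43265096] 0.1182465482630408 29.999521672725677
```

```bash
cat >> h.py <<'E'
def arc(a,t):
    f=.0275; t=np.atleast_1d(t)
    return np.c_[t,.218*(np.cos(a+f)-np.cos(t+f)),-.218*(np.sin(t+f)-np.sin(a+f))].round(4).tolist()
E
python3 -c "
from h import *
print(arc(0,[.04,.1,.16,.22,.28,.34,.4,.46,.52,.58,.6]));print(arc(.6,[.64,.7,.76,.82,.88,.94,1,1.06,1.12,1.16,1.2]))"
```

```text
[[0.04, 0.0004, -0.0087], [0.1, 0.0017, -0.0217], [0.16, 0.0037, -0.0346], [0.22, 0.0066, -0.0474], [0.28, 0.0101, -0.06], [0.34, 0.0145, -0.0723], [0.4, 0.0195, -0.0844], [0.46, 0.0253, -0.0961], [0.52, 0.0318, -0.1075], [0.58, 0.0389, -0.1184], [0.6, 0.0414, -0.122]]
[[0.64, 0.0053, -0.007], [0.7, 0.0137, -0.017], [0.76, 0.0226, -0.0265], [0.82, 0.0322, -0.0354], [0.88, 0.0422, -0.0438], [0.94, 0.0528, -0.0515], [1.0, 0.0638, -0.0586], [1.06, 0.0752, -0.065], [1.12, 0.0869, -0.0708], [1.16, 0.0949, -0.0742], [1.2, 0.1031, -0.0773]]
```

carry_out(series=[[0,0.0004,-0.0087,0,0],[0,0.0017,-0.0217,0,0],[0,0.0037,-0.0346,0,0],[0,0.0066,-0.0474,0,0],[0,0.0101,-0.06,0,0],[0,0.0145,-0.0723,0,0],[0,0.0195,-0.0844,0,0],[0,0.0253,-0.0961,0,0],[0,0.0318,-0.1075,0,0],[0,0.0389,-0.1184,0,0],[0,0.0414,-0.122,0,0],[0,0.0414,-0.122,0,0]])

```text
t: 5.4
eef_pos: [481.4, 170.7, 422.4]
tcp_rot: [-3.139, 0.0, 1.389]
ft_force: [-7.4, 4.5, 1.3]
opening: 0.121
grip_force: 30.0
```

carry_out(series=[[0,0.0045,-0.0075,0,0],[0,0.0127,-0.0178,0,0],[0,0.0216,-0.0273,0,0],[0,0.0312,-0.0362,0,0],[0,0.0412,-0.0446,0,0],[0,0.0518,-0.0523,0,0],[0,0.0628,-0.0594,0,0],[0,0.0742,-0.0658,0,0],[0,0.0859,-0.0716,0,0],[0,0.0939,-0.075,0,0],[0,0.1021,-0.0781,0,0],[0,0.1021,-0.0781,0,0]])

```text
t: 6.9
eef_pos: [582.9, 151.7, 501.6]
tcp_rot: [3.14, -0.0, 1.388]
ft_force: [-4.6, 0.3, 6.8]
opening: 0.115
grip_force: 30.0
```

```bash
python3 -c "
from h import *
print(arc(1.2,[1.22,1.24,1.26,1.28,1.3]))
im,X=cloud('scene'); cv2.imwrite('pics/s1.png',cv2.resize(im[130:290,170:400,::-1],None,fx=3,fy=3))"
```

```text
[[1.22, 0.0041, -0.0014], [1.24, 0.0083, -0.0028], [1.26, 0.0124, -0.004], [1.28, 0.0166, -0.0052], [1.3, 0.0209, -0.0063]]
```

View pics/s1.png

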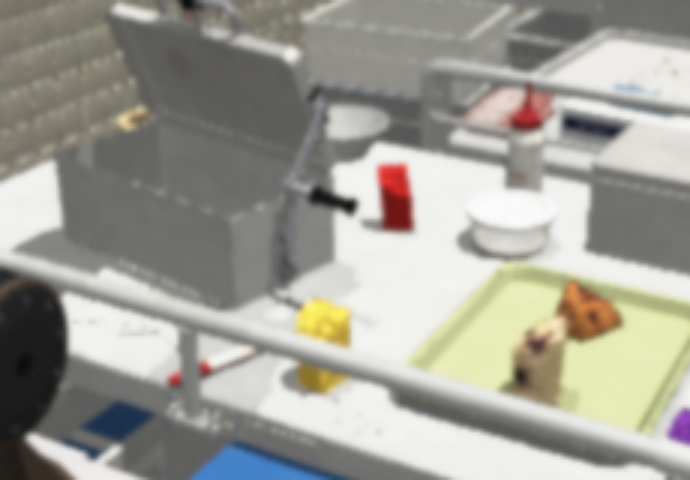

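carry_out(series=[[0,0.0021,-0.0015,0,0],[0,0.0041,-0.0024,0,0],[0,0.0062,-0.0031,0,0],[0,0.0083,-0.0038,0,0],[0,0.0104,-0.0044,0,0],[0,0.0124,-0.005,0,0],[0,0.0124,-0.005,0,0]])

```text
t: 7.82
eef_pos: [594.8, 149.6, 505.2]
tcp_rot: [3.141, 0.0, 1.389]
ft_force: [-2.7, 0.2, 5.4]
opening: 0.117
grip_force: 30.0
```

carry_out(series=[[0,0.0021,-0.0006,0,0],[0,0.0042,-0.0011,0,0],[0,0.0042,-0.0011,0,0]])

```text
t: 8.2
eef_pos: [599.0, 148.9, 506.3]
tcp_rot: [3.141, 0.0, 1.389]
ft_force: [-2.8, -1.5, 5.7]
opening: 0.12
grip_force: 30.0
```

carry_out(series=[[0,0.0021,-0.0006,0,0],[0,0.0042,-0.0011,0,0],[0,0.0042,-0.0011,0,0]])

```text
t: 8.57
eef_pos: [603.1, 148.1, 507.3]
tcp_rot: [3.141, 0.0, 1.389]
ft_force: [-2.9, 0.3, 5.8]
opening: 0.119
grip_force: 30.0
```

carry_out(series=[[0,0.0021,-0.0005,0,0],[0,0.0042,-0.0009,0,0],[0,0.0042,-0.0009,0,0]])

```text
t: 8.95
eef_pos: [607.3, 147.4, 508.2]
tcp_rot: [3.141, -0.0, 1.389]
ft_force: [-2.5, 0.1, 5.2]
opening: 0.118
grip_force: 30.0
```

carry_out(series=[[0,0.0021,-0.0004,0,0],[0,0.0042,-0.0008,0,0],[0,0.0042,-0.0008,0,0]])

```text
t: 9.32
eef_pos: [611.5, 146.6, 509.0]
tcp_rot: [3.14, -0.0, 1.389]
ft_force: [-2.6, -1.0, 5.5]
opening: 0.118
grip_force: 30.0
```

carry_out(series=[[0,0.0021,-0.0004,0,0],[0,0.0042,-0.0007,0,0],[0,0.0042,-0.0007,0,0]])

```text
t: 9.7
eef_pos: [615.6, 145.9, 509.7]
tcp_rot: [3.14, -0.0, 1.389]
ft_force: [-2.2, -0.9, 5.1]
opening: 0.12
grip_force: 30.0
```

carry_out(series=[[0,0.0015,-0.0003,0,0],[0,0.003,-0.0005,0,0],[0,0.003,-0.0005,0,0]])

```text
t: 10.07
eef_pos: [618.4, 145.4, 510.2]
tcp_rot: [3.141, -0.0, 1.389]
ft_force: [-2.9, 0.0, 5.9]
opening: 0.118
grip_force: 30.0
```

carry_out(series=[[0,0.0015,-0.0003,0,0],[0,0.003,-0.0005,0,0],[0,0.003,-0.0005,0,0]])

```text
t: 10.45
eef_pos: [621.2, 144.9, 510.6]
tcp_rot: [-3.141, 0.0, 1.389]
ft_force: [-5.6, 0.7, 6.2]
opening: 0.12
grip_force: 30.0
```

carry_out(series=[[0,0.0015,-0.0003,0,0],[0,0.003,-0.0005,0,0],[0,0.003,-0.0005,0,0]])

```text
t: 10.82
eef_pos: [623.8, 144.4, 511.1]
tcp_rot: [-3.14, 0.0, 1.389]
ft_force: [-9.1, 0.5, 6.9]
opening: 0.118
grip_force: 30.0
```

```bash
python3 -c "
from h import *
im,X=cloud('scene'); cv2.imwrite('pics/s2.png',cv2.resize(im[130:250,170:330,::-1],None,fx=4,fy=4))"
```

```text
(no output)
```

View pics/s2.png

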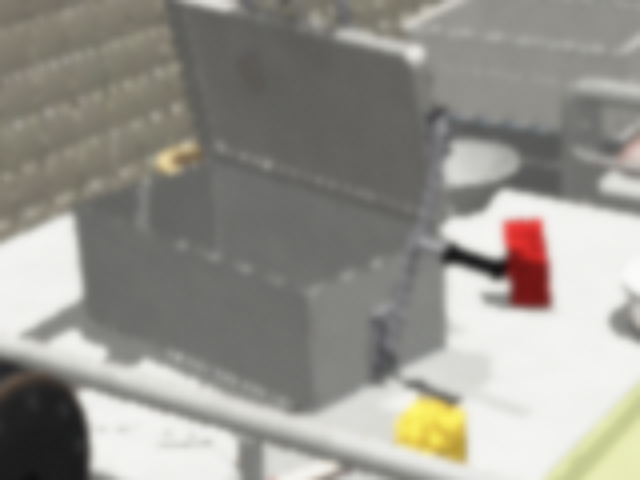

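Force rises from about 1.38 rad, and the picture shows the knee at (430,245), already sagged to the back. I now let the lid back.

carry_out(series=[[0,-0.003,0.0006,0,0],[0,-0.006,0.0012,0,0],[0,-0.01,0.0021,0,0],[0,-0.014,0.003,0,0],[0,-0.018,0.004,0,0],[0,-0.022,0.005,0,0],[0,-0.022,0.005,0,0]])

```text
t: 11.75
eef_pos: [602.5, 148.2, 506.6]
tcp_rot: [3.139, -0.0, 1.389]
ft_force: [-2.1, -0.2, 7.9]
opening: 0.114
grip_force: 30.0
```

carry_out(series=[[0,-0.002,0.0005,0,0],[0,-0.004,0.001,0,0],[0,-0.004,0.001,0,0]])

```text
t: 12.12
eef_pos: [598.8, 148.9, 505.5]
tcp_rot: [3.139, -0.0, 1.389]
ft_force: [-1.6, -1.2, 6.5]
opening: 0.119
grip_force: 30.0
```

carry_out(series=[[0,-0.002,0.0006,0,0],[0,-0.002,0.0006,0,0]])

```text
t: 12.38
eef_pos: [596.8, 149.3, 504.9]
tcp_rot: [3.14, -0.0, 1.389]
ft_force: [-2.2, -0.6, 7.0]
opening: 0.118
grip_force: 30.0
```

carry_out(series=[[0,-0.002,0.0006,0,0],[0,-0.002,0.0006,0,0]])

```text
t: 12.62
eef_pos: [594.9, 149.6, 504.4]
tcp_rot: [3.139, -0.0, 1.389]
ft_force: [-1.6, -1.7, 6.9]
opening: 0.12
grip_force: 30.0
```

```bash
cat >> h.py <<'E'
B=np.radians(-10.35); h0=np.array([441.2,177.7]); ex=np.array([np.cos(B),np.sin(B)]); ey=np.array([-ex[1],ex[0]]); O=h0+150*ex
def tobox(X): return np.stack([(X[...,:2]-O)@ex,(X[...,:2]-O)@ey,X[...,2]],-1)
def tow(x,y,z): return np.r_[O+x*ex+y*ey,z]
E
python3 -c "
from h import *
print(O)
for n in ('scene','top'):
  im,X=cloud(n); q=tobox(X); m=(im.max(-1)<60)&(q[...,0]>-160)&(q[...,0]<100)&(q[...,1]<-170)&(q[...,1]>-290)&(q[...,2]>40)&(q[...,2]<170)
  k=q[m]; print(n,len(k)); 
  if len(k): print(np.percentile(k,[5,50,95],axis=0).round(1))
"
```

```text
[588.75929434 150.75088771]
scene 36
[[  17.9 -271.   117.4]
 [  23.4 -255.1  122. ]
 [  31.5 -221.3  126.5]]
top 49
[[  25.  -263.8  120. ]
 [  29.6 -239.   125.9]
 [  34.3 -214.9  130.9]]
```

carry_out(series=[[0,-0.002,0.0006,0,0],[0,-0.002,0.0006,0,0]])

```text
t: 12.98
eef_pos: [593.0, 149.9, 503.7]
tcp_rot: [3.139, -0.0, 1.389]
ft_force: [-1.3, -0.9, 6.0]
opening: 0.118
grip_force: 30.0
```

carry_out(series=[[0,-0.002,0.0006,0,0],[0,-0.002,0.0006,0,0]])

```text
t: 13.22
eef_pos: [591.1, 150.3, 503.1]
tcp_rot: [3.139, -0.0, 1.389]
ft_force: [0.8, -1.8, 6.0]
opening: 0.12
grip_force: 30.0
```

carry_out(series=[[0,0,0,0,0.2],[0,0,0,0,0.3],[0,0,-0.003,0,0.35],[0,0,-0.01,0,0.35],[0,0,-0.025,0,0.35],[0,0,-0.045,0,0.35],[0,0,-0.05,0,0.35],[0,0,-0.05,0,0.35],[0,0,-0.05,0,0.35]])

```text
t: 14.35
eef_pos: [590.7, 150.5, 551.9]
tcp_rot: [-3.141, 0.0, 1.389]
ft_force: [0.1, -0.4, -0.5]
opening: 0.35
grip_force: 0.0
```

```bash
python3 -c "
from h import *
print(env.state()['ft_force'])
for n in ('scene','top'):
  im,X=cloud(n); q=tobox(X); m=(im.max(-1)<60)&(q[...,0]>-160)&(q[...,0]<100)&(q[...,1]<-170)&(q[...,1]>-290)&(q[...,2]>40)&(q[...,2]<170)
  k=q[m]; print(n,len(k)); 
  if len(k): print(np.percentile(k,[5,50,95],axis=0).round(1))
  if n=='top': # lid high points
    l=q[(abs(q[...,1])<150)&(q[...,2]>200)&(q[...,2]<335)&(q[...,0]>-80)&(q[...,0]<120)]; print(len(l)); p=np.polyfit(l[:,2],l[:,0],1); print('lid ang',np.pi/2+np.arctan(p[0]))
plan([[480,-300,382,60],[462,-366,230,0]])
"
```

```text
[ 0.11997972 -0.44724228 -0.52721021]
scene 36
[[  19.2 -270.5  117.1]
 [  23.9 -253.4  122.1]
 [  33.  -219.7  126. ]]
top 50
[[  24.8 -265.1  118.3]
 [  29.3 -239.1  126.5]
 [  34.3 -193.9  133.8]]
690
lid ang 1.1741470820420026
[np.float64(-0.4631), np.float64(-0.0273), np.float64(-0.0011), np.float64(19.6)]
[np.float64(-0.5313), np.float64(-0.033), np.float64(0.1509), np.float64(79.6)]
```

carry_out(series=[[-0.05,-0.004,0,0,0.5],[-0.1,-0.008,0,-9,0.8],[-0.15,-0.012,0,-18,1],[-0.2,-0.016,0,-27,1],[-0.25,-0.02,0,-36,1],[-0.3,-0.022,0.02,-45,1],[-0.35,-0.024,0.05,-54,1],[-0.4,-0.026,0.08,-63,1],[-0.45,-0.028,0.11,-72,1],[-0.5,-0.03,0.13,-81,1],[-0.53,-0.033,0.15,-90,1],[-0.53,-0.033,0.15,-90,1],[-0.53,-0.033,0.15,-90,1]])

```text
t: 16.08
eef_pos: [462.4, -364.3, 402.8]
tcp_rot: [3.141, -0.0, 2.957]
ft_force: [0.1, 0.1, 1.3]
opening: 0.995
grip_force: 0.0
```

```bash
python3 - <<'E'
from h import *
im,X=cloud("wrist"); cv2.imwrite("pics/w2.png",im[...,::-1]); np.save("w2.npy",X)
s=X[(X[...,2]>15)&(X[...,2]<110)&(abs(X[...,0]-462)<80)&(abs(X[...,1]+366)<70)]
for a,b in((15,40),(40,65),(65,100),(70,90)):
    p=s[(s[:,2]>a)&(s[:,2]<b)]; print(a,b,len(p),p.mean(0).round(1),cv2.minAreaRect(p[:,:2].astype(np.float32)),p[:,2].max())
E
```

```text
15 40 295 [ 432.2 -375.1   26.1] ((409.76544189453125, -388.49627685546875), (97.09672546386719, 49.598388671875), 33.19729995727539) 39.91180746423413
40 65 1044 [ 449.8 -357.4   58.6] ((446.0596923828125, -362.263671875), (59.09538269042969, 36.056053161621094), 55.166236877441406) 64.98553304337582
65 100 2038 [ 464.4 -374.3   74.2] ((463.2928771972656, -371.40521240234375), (50.54522705078125, 40.07451248168945), 17.645980834960938) 86.19115253945455
70 90 1536 [ 466.  -377.7   76.4] ((464.2347717285156, -375.23712158203125), (50.002723693847656, 32.20023727416992), 17.645984649658203) 86.19115253945455
```

View pics/w2.png

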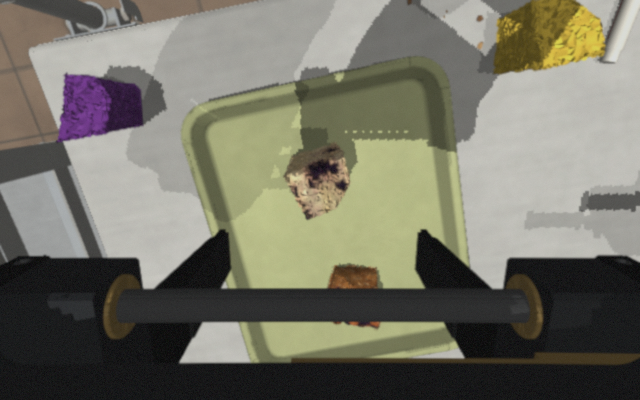

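The tall cake is at about (320,180) in the wrist view. It is well clear of the low piece (355,295), and the purple and yellow blocks are decoys. The yaw needs a closer look.

```bash
python3 - <<'E'
from h import *
im=cv2.imread("pics/w2.png"); X=np.load("w2.npy")
a=cv2.resize(im[130:230,270:370],(400,400),interpolation=cv2.INTER_CUBIC)
# ortho view 1 px=0.25mm, +x up, +y left
o=np.zeros((400,400,3),np.uint8)
Z=X[130:230,270:370].reshape(-1,3); C=im[130:230,270:370].reshape(-1,3)
for p,c in sorted(zip(Z,C),key=lambda t:t[0][2] if t[0][2]==t[0][2] else -1):
    if p[2]==p[2] and p[2]>12:
        col=cv2.applyColorMap(np.uint8([[min(255,p[2]*2.8)]]),cv2.COLORMAP_JET)[0,0].tolist()
        cv2.circle(o,(int(200-(p[1]+368)*4),int(200-(p[0]-462)*4)),3,col,-1)
cv2.imwrite("pics/c2.png",np.hstack([a,o]))
E
```

```text
(no output)
```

View pics/c2.png

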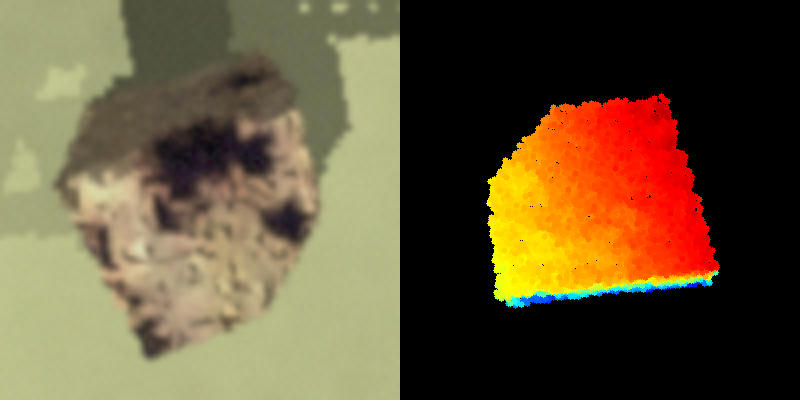

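The orthographic view gives a cake yaw of about +7°, centred near (462,-369) with its top at 86 mm. I grip across its y side.

carry_out(series=[[-0.001,-0.0046,0.03,-9,1],[-0.001,-0.0046,0.06,-17.5,1],[-0.001,-0.0046,0.09,-17.5,1],[-0.001,-0.0046,0.12,-17.5,1],[-0.001,-0.0046,0.15,-17.5,1],[-0.001,-0.0046,0.173,-17.5,1],[-0.001,-0.0046,0.173,-17.5,1],[-0.001,-0.0046,0.173,-17.5,0.8],[-0.001,-0.0046,0.173,-17.5,0.6],[-0.001,-0.0046,0.173,-17.5,0.5],[-0.001,-0.0046,0.173,-17.5,0.4],[-0.001,-0.0046,0.173,-17.5,0.3],[-0.001,-0.0046,0.173,-17.5,0.3]])

```text
t: 17.75
eef_pos: [462.3, -369.4, 229.8]
tcp_rot: [3.141, -0.0, -3.018]
ft_force: [-1.5, 2.4, 6.4]
opening: 0.56
grip_force: 29.6
```

carry_out(series=[[0,0,-0.005,0,0.3],[0,0,-0.02,0,0.3],[0,0,-0.05,0,0.3],[0,0,-0.09,0,0.3],[0,0,-0.13,0,0.3],[0,0,-0.16,0,0.3],[0,0,-0.16,0,0.3]])

```text
t: 18.62
eef_pos: [462.3, -369.4, 392.5]
tcp_rot: [-3.138, 0.003, -3.018]
ft_force: [-0.7, -0.9, -1.1]
opening: 0.559
grip_force: 29.6
```

```bash
python3 -c "
from h import *
print(tow(-68,0,0)); plan([[*tow(-68,0,218)[:3],169.65]]); print(env.state()['ft_force'])"
```

```text
[521.86574757 162.96781862   0.        ]
[np.float64(-0.1246), np.float64(0.521), np.float64(0.0035), np.float64(17.4)]
[-0.69481279 -0.91106073 -1.05534892]
```

carry_out(series=[[-0.005,0.02,0,0,0.3],[-0.013,0.055,0,2,0.3],[-0.025,0.105,0,4,0.3],[-0.037,0.155,0,6,0.3],[-0.049,0.205,0,8,0.3],[-0.061,0.255,0,10,0.3],[-0.073,0.305,0,12,0.3],[-0.085,0.355,0,14,0.3],[-0.097,0.405,0,16,0.3],[-0.108,0.45,0,17.4,0.3],[-0.117,0.49,0,17.4,0.3],[-0.123,0.515,0,17.4,0.3],[-0.1246,0.521,0,17.4,0.3],[-0.1246,0.521,0,17.4,0.3]])

```text
t: 20.38
eef_pos: [521.5, 163.0, 388.9]
tcp_rot: [-3.141, -0.001, 2.962]
ft_force: [0.4, 0.2, -0.6]
opening: 0.561
grip_force: 29.6
```

```bash
python3 -c "
from h import *
im,X=cloud('wrist'); cv2.imwrite('pics/w3.png',im[...,::-1])
im2,X2=cloud('scene'); cv2.imwrite('pics/s3.png',np.hstack([im[...,::-1],cv2.resize(im2[20:220,150:310,::-1],(320,400))])[:, ::1][:400,160:960])
q=tobox(X); print([ (v,q[v,320].round(0).tolist()) for v in (60,90,120,150)])"
```

```text
[(60, [-179.0, -4.0, -0.0]), (90, [-151.0, -4.0, -2.0]), (120, [-122.0, -4.0, 1.0]), (150, [-109.0, -3.0, 118.0])]
```

View pics/s3.png

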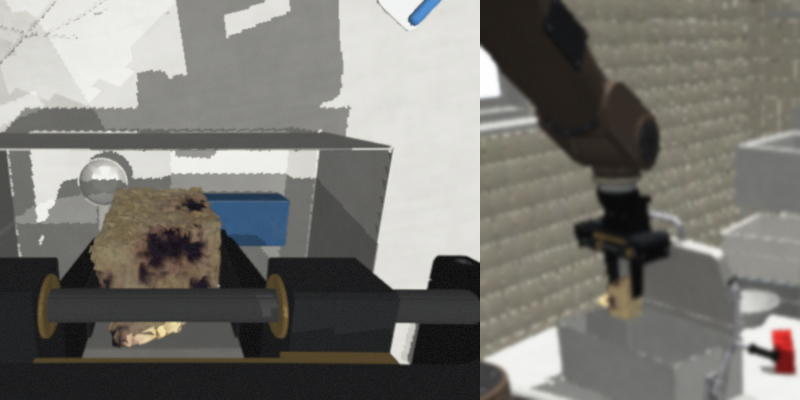

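The cake is held upright above the box. The front wall is at row 140. On the floor inside there is a glass-like ball (full image about (262,180)) and a blue block (about (410,218)), so I check their clearance.

```bash
python3 -c "
from h import *
im,X=cloud('wrist'); q=tobox(X); 
b=(im[...,2].astype(int)-im[...,0]>40)&(q[...,2]<115)&(abs(q[...,0])<110); k=q[b]; k=k[(k[:,1]>0)&(k[:,1]<150)]
print(len(k),np.percentile(k,[3,50,97],axis=0).round(0))
for v,u in ((165,262),(180,262),(180,245),(180,278),(205,262),(150,200),(160,340),(170,330)): print(v,u,q[v,u].round(0),im[v,u])
s=(im.astype(int).ptp(-1) if hasattr(im,'ptp') else np.ptp(im.astype(int),axis=-1))
# cake lowest points in box frame (front face)
c=(np.ptp(im.astype(int),axis=-1)>25)&(q[...,2]>120)&(q[...,2]<260)&(abs(q[...,1])<60)
k=q[c];print(len(k),np.percentile(k,[2,50,98],axis=0).round(0))
"
```

```text
3332 [[-48.  50.  20.]
 [-30.  88.  31.]
 [ -3. 119.  33.]]
165 262 [-77. -65.   3.] [212 213 206]
180 262 [-61. -65.   4.] [123 124 120]
180 245 [-62. -82.   9.] [132 131 127]
180 278 [-61. -49.   4.] [119 119 116]
205 262 [-39. -63.  21.] [160 159 155]
150 200 [ -92. -127.    1.] [227 226 222]
160 340 [-82.  16.   2.] [240 239 236]
170 330 [-71.   6.   0.] [236 235 231]
9840 [[-92. -28. 166.]
 [-86.  -9. 222.]
 [-46.  23. 241.]]
```

carry_out(series=[[0,0,0.02,0,0.3],[0,0,0.045,0,0.3],[0,0,0.07,0,0.3],[0,0,0.095,0,0.3],[0,0,0.12,0,0.3],[0,0,0.14,0,0.3],[0,0,0.15,0,0.3],[0,0,0.155,0,0.3],[0,0,0.155,0,0.3]])

```text
t: 21.65
eef_pos: [522.1, 162.7, 234.8]
tcp_rot: [3.142, 0.0, 2.961]
ft_force: [0.4, 0.0, -0.9]
opening: 0.562
grip_force: 29.6
```

carry_out(series=[[0,0,0.001,0,0.3],[0,0,0.002,0,0.3],[0,0,0.003,0,0.3],[0,0,0.003,0,0.3]])

```text
t: 22.15
eef_pos: [522.0, 162.9, 231.5]
tcp_rot: [-3.141, 0.0, 2.961]
ft_force: [-0.4, 0.4, -0.5]
opening: 0.559
grip_force: 29.6
```

carry_out(series=[[0,0,0.001,0,0.3],[0,0,0.002,0,0.3],[0,0,0.002,0,0.3]])

```text
t: 22.52
eef_pos: [521.9, 162.9, 229.4]
tcp_rot: [-3.141, -0.0, 2.961]
ft_force: [0.5, -0.5, -1.5]
opening: 0.559
grip_force: 29.6
```

carry_out(series=[[0,0,0.001,0,0.3],[0,0,0.0015,0,0.3],[0,0,0.0015,0,0.3]])

```text
t: 22.9
eef_pos: [522.0, 162.8, 228.7]
tcp_rot: [3.141, 0.001, 2.961]
ft_force: [-2.8, -1.2, 7.8]
opening: 0.559
grip_force: 29.6
```

carry_out(series=[[0,0,-0.0005,0,0.6],[0,0,-0.0005,0,0.65],[0,0,-0.0005,0,0.7],[0,0,-0.0005,0,0.73],[0,0,-0.01,0,0.73],[0,0,-0.03,0,0.73],[0,0,-0.06,0,0.73],[0,0,-0.1,0,0.73],[0,0,-0.15,0,0.73],[0,0,-0.17,0,0.73],[0,0,-0.17,0,0.73]])

```text
t: 24.28
eef_pos: [521.7, 162.9, 399.8]
tcp_rot: [3.14, 0.003, 2.961]
ft_force: [-0.9, 0.6, -0.5]
opening: 0.731
grip_force: 0.0
```

```bash
python3 - <<'E'
from h import *
im,X=cloud('wrist'); q=tobox(X); cv2.imwrite('pics/w4.png',im[...,::-1])
c=(np.ptp(im.astype(int),axis=-1)>25)&(q[...,2]>60)&(q[...,2]<110)&(abs(q[...,1])<60)&(abs(q[...,0]+65)<60)
k=q[c];print(len(k),np.percentile(k,[2,50,98],axis=0).round(0))
for n in ('scene','top'):
  im,X=cloud(n); q=tobox(X); m=(im.max(-1)<60)&(q[...,0]>-160)&(q[...,0]<100)&(q[...,1]<-170)&(q[...,1]>-290)&(q[...,2]>40)&(q[...,2]<170)
  k=q[m]; print(n,len(k)); 
  if len(k): print(np.percentile(k,[5,50,95],axis=0).round(1)); print(np.histogram(k[:,1],np.arange(-290,-165,10)))
print(tow(30,-240,118)); plan([[480,-80,240,125],[*tow(30,-240,240),79.65]])
E
```

```text
1980 [[-87. -27.  61.]
 [-65.  -9.  73.]
 [-45.  17.  81.]]
scene 36
[[  18.5 -269.5  116.8]
 [  23.7 -253.3  122.3]
 [  36.1 -220.   126.3]]
(array([ 0,  1, 14,  4,  5,  5,  5,  2,  0,  0,  0,  0]), array([-290, -280, -270, -260, -250, -240, -230, -220, -210, -200, -190,
       -180, -170]))
top 48
[[  24.7 -263.6  118.9]
 [  29.5 -239.   126.3]
 [  34.7 -189.9  131.7]]
(array([0, 0, 6, 8, 9, 7, 9, 6, 0, 0, 0, 3]), array([-290, -280, -270, -260, -250, -240, -230, -220, -210, -200, -190,
       -180, -170]))
[575.15257355 -90.73380569 118.        ]
[np.float64(-0.0025), np.float64(-0.2464), np.float64(-0.014), np.float64(44.7)]
[np.float64(-0.0981), np.float64(-0.2399), np.float64(-0.014), np.float64(90.0)]
```

View pics/w4.png

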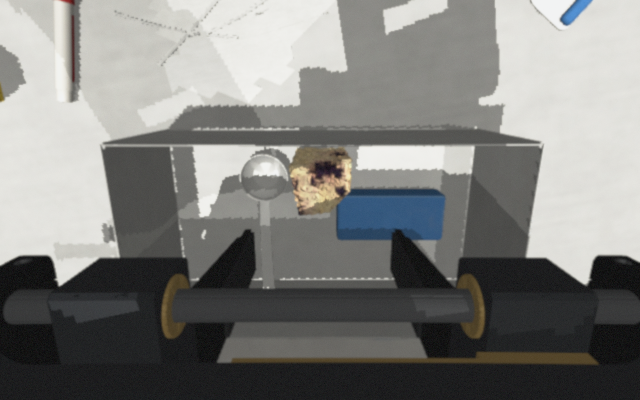

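The cake stands upright in the box at about (320,180). The ladle at (265,180) and the blue block are clear of it, and the stay is still locked. Next I go above the knob.

carry_out(series=[[-0.002,-0.03,0,0,0.6],[-0.005,-0.08,0,0,0.5],[-0.008,-0.13,0,0,0.5],[-0.012,-0.18,0,0,0.5],[-0.015,-0.23,0,5,0.5],[-0.016,-0.26,0,15,0.5],[-0.016,-0.264,0,25,0.5],[-0.016,-0.264,0,35,0.5],[-0.02,-0.264,0,45,0.5],[-0.03,-0.262,0,55,0.5],[-0.05,-0.258,0,65,0.5],[-0.07,-0.252,0,75,0.5],[-0.09,-0.248,0,85,0.5],[-0.098,-0.246,0,90,0.5],[-0.098,-0.246,0,90,0.5],[-0.098,-0.246,0,90,0.5]])

```text
t: 26.42
eef_pos: [573.9, -96.7, 397.3]
tcp_rot: [-3.14, 0.0, 1.392]
ft_force: [-0.4, 0.7, -0.6]
opening: 0.497
grip_force: 0.0
```

```bash
python3 - <<'E'
from h import *
im,X=cloud('wrist'); q=tobox(X); cv2.imwrite('pics/w5.png',im[...,::-1])
m=(im.max(-1)<70)&(q[...,0]>-30)&(q[...,0]<80)&(q[...,1]<-170)&(q[...,1]>-290)&(q[...,2]>90)&(q[...,2]<150)
k=q[m];print(len(k),np.percentile(k,[2,50,98],axis=0).round(1))
h,e=np.histogram(k[:,1],np.arange(-280,-180,6)); print(list(zip(e,h)))
for a in range(-270,-205,8):
    j=k[(k[:,1]>=a)&(k[:,1]<a+8)]
    if len(j): print(a,j[:,0].min().round(1),j[:,0].max().round(1),np.percentile(j[:,2],98).round(1))
E
```

```text
1798 [[  21.3 -268.   120.4]
 [  30.1 -239.8  126.3]
 [  38.5 -212.5  130.1]]
[(np.int64(-280), np.int64(0)), (np.int64(-274), np.int64(38)), (np.int64(-268), np.int64(238)), (np.int64(-262), np.int64(167)), (np.int64(-256), np.int64(166)), (np.int64(-250), np.int64(168)), (np.int64(-244), np.int64(175)), (np.int64(-238), np.int64(175)), (np.int64(-232), np.int64(177)), (np.int64(-226), np.int64(182)), (np.int64(-220), np.int64(177)), (np.int64(-214), np.int64(134)), (np.int64(-208), np.int64(0)), (np.int64(-202), np.int64(0)), (np.int64(-196), np.int64(0)), (np.int64(-190), np.int64(0))]
-270 19.6 40.8 130.7
-262 21.9 37.7 128.3
-254 22.0 37.6 128.1
-246 22.0 37.6 128.3
-238 22.1 37.5 128.1
-230 22.2 37.4 127.9
-222 18.7 40.1 130.6
-214 18.6 40.1 130.3
```

View pics/w5.png

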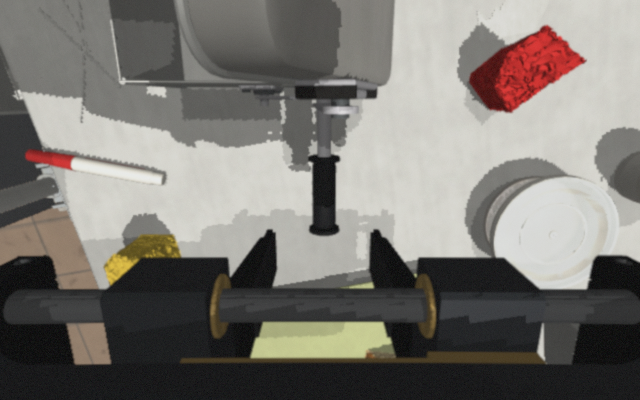

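The knob is seen at (323,195), centred between the fingers, with its middle at box (30,-241,119). Its collars at rows 160 and 230 leave room for the pads.

carry_out(series=[[0.001,0,0.02,0,0.5],[0.001,0,0.045,0,0.5],[0.001,0,0.07,0,0.5],[0.001,0,0.09,0,0.5],[0.001,0,0.103,0,0.5],[0.001,0,0.107,0,0.5],[0.001,0,0.107,0,0.5]])

```text
t: 27.35
eef_pos: [574.4, -95.8, 291.3]
tcp_rot: [3.141, 0.0, 1.391]
ft_force: [0.4, -1.5, -0.8]
opening: 0.499
grip_force: 0.0
```

carry_out(series=[[0,0,0,0,0.35],[0,0,0,0,0.25],[0,0,0,0,0.1],[0,0,0,0,0.0],[0,0,0,0,0.0]])

```text
t: 27.98
eef_pos: [574.5, -95.7, 291.2]
tcp_rot: [3.141, 0.0, 1.39]
ft_force: [-0.0, 0.2, 1.2]
opening: 0.183
grip_force: 30.0
```

```bash
cat >> h.py <<'E'
def knob(a0,angs,piv=(-25,38)):
    """angles deg from vertical, + = back; returns tool (y,z) m shifts"""
    f=lambda a:np.array([98*np.sin(np.radians(a)),98*np.cos(np.radians(a))])
    return [[a,*(np.array([1,-1])*(f(a)-f(a0))/1000).round(4).tolist()] for a in angs]
def lid(a,piv=(-25,38)):
    k=np.array(piv)+98*np.array([np.sin(np.radians(a)),np.cos(np.radians(a))]); v=k-[68,121]; d=np.hypot(*v)
    c=(d*d+100**2-98**2)/(2*d*100); base=np.arctan2(v[1],-v[0]); return base+np.arccos(np.clip(c,-1,1))
E
python3 -c "
from h import *
for r in knob(34,range(34,-76,-4)): print(r, round(lid(r[0]),3))"
```

```text
[34, 0.0, -0.0] 1.279
[30, -0.0058, -0.0036] 1.345
[26, -0.0118, -0.0068] 1.377
[22, -0.0181, -0.0096] 1.385
[18, -0.0245, -0.012] 1.376
[14, -0.0311, -0.0138] 1.354
[10, -0.0378, -0.0153] 1.323
[6, -0.0446, -0.0162] 1.284
[2, -0.0514, -0.0167] 1.24
[-2, -0.0582, -0.0167] 1.191
[-6, -0.065, -0.0162] 1.139
[-10, -0.0718, -0.0153] 1.084
[-14, -0.0785, -0.0138] 1.026
[-18, -0.0851, -0.012] 0.966
[-22, -0.0915, -0.0096] 0.904
[-26, -0.0978, -0.0068] 0.84
[-30, -0.1038, -0.0036] 0.774
[-34, -0.1096, -0.0] 0.707
[-38, -0.1151, 0.004] 0.638
[-42, -0.1204, 0.0084] 0.568
[-46, -0.1253, 0.0132] 0.495
[-50, -0.1299, 0.0183] 0.421
[-54, -0.1341, 0.0236] 0.344
[-58, -0.1379, 0.0293] 0.264
[-62, -0.1413, 0.0352] 0.18
[-66, -0.1443, 0.0414] 0.091
[-70, -0.1469, 0.0477] -0.009
[-74, -0.149, 0.0542] -0.13
```

The model agrees with the readings: straight at 1.385 rad, shut at −69.7° knob angle. I lift the knob up and forward.

carry_out(series=[[0,-0.0014,-0.001,0,0],[0,-0.0028,-0.002,0,0],[0,-0.0043,-0.0028,0,0],[0,-0.0058,-0.0036,0,0],[0,-0.0073,-0.0045,0,0],[0,-0.0073,-0.0045,0,0]])

```text
t: 28.72
eef_pos: [567.3, -94.5, 295.9]
tcp_rot: [3.14, 0.0, 1.39]
ft_force: [3.3, -2.8, -0.2]
opening: 0.181
grip_force: 30.0
```

carry_out(series=[[0,-0.0015,-0.0008,0,0],[0,-0.003,-0.0016,0,0],[0,-0.0045,-0.0023,0,0],[0,-0.006,-0.003,0,0],[0,-0.006,-0.003,0,0]])

```text
t: 29.35
eef_pos: [561.6, -93.4, 299.3]
tcp_rot: [3.139, 0.0, 1.39]
ft_force: [5.1, -2.6, 2.7]
opening: 0.182
grip_force: 30.0
```

carry_out(series=[[0,-0.0016,-0.001,0,0],[0,-0.0032,-0.0018,0,0],[0,-0.0048,-0.0027,0,0],[0,-0.0064,-0.0034,0,0],[0,-0.0064,-0.0034,0,0]])

```text
t: 29.98
eef_pos: [555.3, -92.2, 302.7]
tcp_rot: [3.139, 0.0, 1.39]
ft_force: [3.7, -2.6, 3.6]
opening: 0.179
grip_force: 30.0
```

carry_out(series=[[0,-0.0016,-0.0006,0,0],[0,-0.0032,-0.0012,0,0],[0,-0.0048,-0.0017,0,0],[0,-0.0065,-0.0022,0,0],[0,-0.0065,-0.0022,0,0]])

```text
t: 30.6
eef_pos: [549.1, -91.1, 305.3]
tcp_rot: [3.138, 0.0, 1.39]
ft_force: [4.9, -3.3, 7.7]
opening: 0.185
grip_force: 30.0
```

carry_out(series=[[0,-0.002,-0.0015,0,0],[0,-0.005,-0.0025,0,0],[0,-0.008,-0.0033,0,0],[0,-0.011,-0.004,0,0],[0,-0.014,-0.0045,0,0],[0,-0.0165,-0.0049,0,0],[0,-0.0185,-0.0052,0,0],[0,-0.0185,-0.0052,0,0]])

```text
t: 31.6
eef_pos: [530.3, -87.6, 309.3]
tcp_rot: [-3.141, 0.0, 1.39]
ft_force: [2.5, -0.4, 4.5]
opening: 0.182
grip_force: 30.0
```

carry_out(series=[[0,-0.0034,-0.0004,0,0],[0,-0.0068,-0.0006,0,0],[0,-0.0102,-0.0006,0,0],[0,-0.0136,-0.0005,0,0],[0,-0.017,-0.0003,0,0],[0,-0.0204,0.0,0,0],[0,-0.0238,0.0005,0,0],[0,-0.0272,0.001,0,0],[0,-0.0306,0.0016,0,0],[0,-0.0339,0.0024,0,0],[0,-0.0339,0.0024,0,0]])

```text
t: 32.98
eef_pos: [496.8, -81.5, 306.7]
tcp_rot: [-3.141, -0.0, 1.39]
ft_force: [0.3, 1.7, -2.1]
opening: 0.182
grip_force: 30.0
```

```bash
cat >> h.py <<'E'
def lidang():
    im,X=cloud('top'); q=tobox(X); l=q[(q[...,1]>-120)&(q[...,1]<140)&(q[...,2]>140)&(q[...,2]<335)&(q[...,0]>-160)&(q[...,0]<85)]
    a=np.arctan2(l[:,2]-121,68-l[:,0]); return len(l),np.percentile(a,[10,50,90]).round(3)
E
python3 -c "
from h import *
print(lidang(),lid(-14))"
```

```text
(2269, array([1.007, 1.075, 1.205])) 1.0260788513139227
```

```bash
python3 -c "
from h import *
for r in knob(-14,[-17,-20,-23,-26,-29,-32,-35,-38]): print(r[1:])
print()
for r in knob(-38,[-41,-44,-47,-50,-53,-56]): print(r[1:])
print()
for r in knob(-56,[-58,-60,-62,-64,-66,-68]): print(r[1:])"
```

```text
[-0.0049, 0.0014]
[-0.0098, 0.003]
[-0.0146, 0.0049]
[-0.0193, 0.007]
[-0.0238, 0.0094]
[-0.0282, 0.012]
[-0.0325, 0.0148]
[-0.0366, 0.0179]

[-0.004, 0.0033]
[-0.0077, 0.0067]
[-0.0113, 0.0104]
[-0.0147, 0.0142]
[-0.0179, 0.0182]
[-0.0209, 0.0224]

[-0.0019, 0.0029]
[-0.0036, 0.0058]
[-0.0053, 0.0088]
[-0.0068, 0.0118]
[-0.0083, 0.0149]
[-0.0096, 0.0181]
```

carry_out(series=[[0,-0.0049,0.0014,0,0],[0,-0.0098,0.003,0,0],[0,-0.0146,0.0049,0,0],[0,-0.0193,0.007,0,0],[0,-0.0238,0.0094,0,0],[0,-0.0282,0.012,0,0],[0,-0.0325,0.0148,0,0],[0,-0.0366,0.0179,0,0],[0,-0.0366,0.0179,0,0]])

```text
t: 34.15
eef_pos: [460.7, -75.0, 288.6]
tcp_rot: [-3.14, -0.0, 1.39]
ft_force: [-1.4, 0.3, -3.7]
opening: 0.183
grip_force: 30.0
```

carry_out(series=[[0,-0.004,0.0033,0,0],[0,-0.0077,0.0067,0,0],[0,-0.0113,0.0104,0,0],[0,-0.0113,0.0104,0,0]])

```text
t: 34.65
eef_pos: [449.6, -72.9, 278.2]
tcp_rot: [-3.14, -0.0, 1.39]
ft_force: [-1.3, 2.4, -6.8]
opening: 0.18
grip_force: 30.0
```

carry_out(series=[[0,-0.0034,0.0038,0,0],[0,-0.0066,0.0078,0,0],[0,-0.0096,0.012,0,0],[0,-0.0096,0.012,0,0]])

```text
t: 35.15
eef_pos: [440.2, -71.2, 266.1]
tcp_rot: [-3.14, -0.0, 1.39]
ft_force: [-0.6, 2.2, -9.6]
opening: 0.185
grip_force: 30.0
```

carry_out(series=[[0,-0.0019,0.0029,0,0],[0,-0.0036,0.0058,0,0],[0,-0.0053,0.0088,0,0],[0,-0.0068,0.0118,0,0],[0,-0.0068,0.0118,0,0]])

```text
t: 35.78
eef_pos: [433.5, -70.0, 254.4]
tcp_rot: [-3.14, -0.0, 1.39]
ft_force: [-4.8, 0.2, -9.5]
opening: 0.182
grip_force: 30.0
```

```bash
python3 -c "
from h import *
print(lid(-64))
im,X=cloud('top'); q=tobox(X); l=q[(abs(q[...,1])<45)&(q[...,2]>90)&(q[...,2]<250)&(q[...,0]<-140)&(q[...,0]>-175)]; print('bar',len(l),np.median(l,axis=0))
l=q[(abs(q[...,1])<120)&(q[...,2]>90)&(q[...,2]<250)&(q[...,0]<-90)&(q[...,0]>-105)]; print('lidfront',len(l),np.median(l,axis=0))"
```

```text
0.136500315640611
bar 91 [-146.35618199   -0.39560012  147.80975747]
lidfront 307 [-97.40494202   0.18266397 141.41235395]
```

carry_out(series=[[0,-0.0006,0.0015,0,0],[0,-0.0012,0.003,0,0],[0,-0.0016,0.0042,0,0],[0,-0.0016,0.0042,0,0]])

```text
t: 36.33
eef_pos: [432.0, -69.7, 250.5]
tcp_rot: [-3.141, 0.0, 1.391]
ft_force: [-5.2, 0.6, -8.7]
opening: 0.183
grip_force: 30.0
```

carry_out(series=[[0,-0.0004,0.0008,0,0],[0,-0.0006,0.0016,0,0],[0,-0.0006,0.0016,0,0]])

```text
t: 36.7
eef_pos: [431.5, -69.7, 249.1]
tcp_rot: [-3.141, 0.0, 1.391]
ft_force: [-6.3, -0.4, -4.7]
opening: 0.185
grip_force: 30.0
```

carry_out(series=[[0,0,0,0,0.25],[0,0,0,0,0.35],[0,0,0,0,0.5],[0,0,0,0,0.5],[0,0,-0.03,0,0.5],[0,0,-0.07,0,0.5],[0,0,-0.12,0,0.5],[0,0,-0.15,0,0.5],[0,0,-0.15,0,0.5]])

```text
t: 37.83
eef_pos: [431.6, -69.6, 400.8]
tcp_rot: [3.137, 0.001, 1.39]
ft_force: [0.9, -0.7, -0.6]
opening: 0.499
grip_force: 0.0
```

```bash
python3 -c "
from h import *
for i in range(2):
  im,X=cloud('top'); q=tobox(X); l=q[(abs(q[...,1])<45)&(q[...,2]>90)&(q[...,2]<250)&(q[...,0]<-140)&(q[...,0]>-175)]; print('bar',len(l),np.median(l,axis=0))
  for a in(-97,-50,0,40):
    l=q[(abs(q[...,1])<120)&(q[...,2]>90)&(q[...,2]<250)&(abs(q[...,0]-a)<7)]; print(a,len(l),np.median(l,axis=0))
X0=tobox(np.load('top0.npy'))
for a in(-97,-50,0,40):
    l=X0[(abs(X0[...,1])<120)&(X0[...,2]>90)&(X0[...,2]<250)&(abs(X0[...,0]-a)<7)]; print('start',a,np.median(l,axis=0))
cv2.imwrite('pics/t5.png',cv2.resize(im[140:260,140:420,::-1],None,fx=2.8,fy=2.8))"
```

```text
bar 91 [-147.04428962    1.03416347  132.75903301]
-97 279 [-96.98503051   0.49972028 129.74480401]
-50 278 [-50.06142714  -1.61209333 129.64756919]
0 270 [-9.03392812e-02 -3.34848758e-01  1.29403052e+02]
40 274 [ 39.67478754  -0.46204119 129.2220199 ]
bar 91 [-147.0312696    -0.1849214   132.05568686]
-97 283 [-96.93568946   0.95298743 130.08719104]
-50 276 [-50.0817406   -0.58899917 129.7637596 ]
0 274 [-7.32727296e-02 -2.60926304e-01  1.29995771e+02]
40 271 [ 40.06074318  -2.12829497 129.09392037]
start -97 [-96.97096807  -0.51819368 130.19209974]
start -50 [-50.09279537  -2.17337675 129.99631749]
start 0 [-1.00474519e-01 -3.70710141e-01  1.30243226e+02]
start 40 [ 39.74196161   0.66533828 129.25997157]
```

View pics/t5.png

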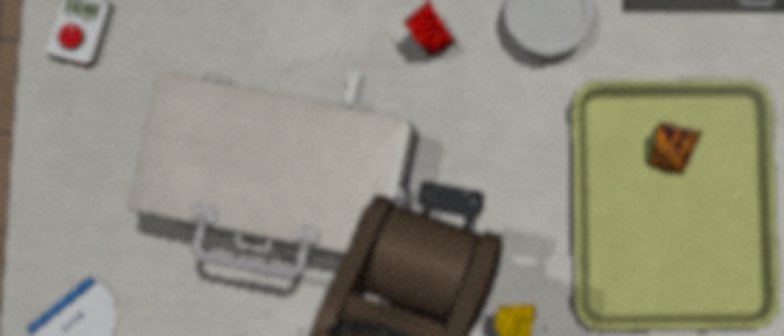

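The lid heights match the start within noise, so the box is shut. The low cake (673,148) and the tub (548,20) are where they were, and the gripper is clear.

```bash
python3 -c "
from cell import env
print(env.job_done())"
```

```text
the job is handed in; nothing more can be done
None
```

I opened the box until its stay locked and stood the tall cake upright on the box floor. I then freed the knee by its knob and lowered the lid until the box was shut. I handed the job in at about 38 s with the gripper clear of everything; no verdict came back.

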